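# Dial open the blade lockbox on the joiner's bench

## Task

Unlock the blade box: wind the dial clockwise (seen from above), passing the red mark once, and stop on red the second time you come to it; then turn back anticlockwise, passing the yellow mark once, and stop on yellow the second time; then turn clockwise again until you feel the dial come up against its hidden stop, without forcing it there. Then slide the red bolt handle all the way across and let go, leaving the other things on the bench where they are.

Things in the scene. Friction and masses are not known exactly. Their poses are not given: they have to be found in the camera images.
- lockbox: Green steel lockbox fixed to the bench, 200 (x) x 280 (y) x 120 mm high. Origin: centre of its underside. Its x axis points away from the front long side (which faces the robot at yaw 0), y to its left, z up. On the flat lid: the dial at (0, 50) mm, the bolt at y = -85 mm.
- dial_center (a point): On the dial's vertical axis, at its top face: box frame (0, 50, 135) mm. The dial is a black disc 84 mm across with a 24 mm steel hub 6 mm high and a white line pointing to the crank knob. Round it a fixed dark bezel, 124 mm across, 3 mm high, with white ticks every 30 degrees and the red and yellow marks.
- knob_grip (a point): Crank knob: upright aluminium post, 18 mm diameter, 32 mm from the dial's axis. It spins freely on its pin, so one can hold it and go round in circles without turning the hand. Point: on its axis, 24 mm above the dial's top face; its top is 18 mm higher. The knob is the pointer: the dial is on a mark when the knob stands beside that mark. Push it sideways with at most 10 N.
- dial (a joint): Dial angle in rad, growing clockwise from above, whole turns counted. 0: knob towards the box's -x; 1.571: towards its +y. Red is at 2.618, yellow at 0.524 (plus whole turns of 6.283). Starts within -1.5 to 1.5. Turns without end at 1 to 5 N at the knob. Each number must be dialed to about 0.2 rad, with the turns of the goal: two wheels inside have slack.
- red_mark (a point): First number: centre of the red dot, 14 mm across, fixed on the bezel, 53 mm from the dial's axis.
- yellow_mark (a point): Second number: centre of the yellow dot, 14 mm across, fixed on the bezel, 53 mm from the dial's axis. After it the stop comes 1.0 to 4.4 rad clockwise, elsewhere each time, unmarked and invisible, to be felt at the knob. Turn this part slowly, below 60 mm/s at the knob. Without the right numbers before there is no stop.
- bolt (a joint): Travel of the bolt in m: 0 locked, 0.030 fully open against its end stop; it slides along the box's +x axis with about 3 N of friction and stays where it is left. While the lock is not dialed open, the bolt is blocked after 2 mm.
- bolt_grip (a point): Red bolt handle: an upright block, 14 mm (box x) x 24 mm (box y), its top 40 mm above the lid. This point is in its middle, 26 mm above the lid, at the height to grip.
- screw_jar: Amber jar with a steel cap, 60 mm diameter, 85 mm high, beside the box on its +y side. Origin: centre of its underside. Leave alone.
- branch_leg: Round branch stub with bark, 46 mm diameter, 130 mm high, standing on the bench on the box's +y side. Origin: centre of its underside. Leave alone.
- sanding_block: Yellow block 100 x 60 x 35 mm on the bench on the box's -y side. Origin: centre of its underside. Leave alone.
- mallet: Wooden mallet, 240 mm long, lying on the bench on the box's -y side. Leave alone.
- dial_stop: The lock's stop, inside the box and invisible, box frame (-3, 28, 105) mm; it tells nothing of the stop's angle. The dial meets it springily, about 3.3 N per mm at the knob; once it is met the bolt is free, and stays free if the dial is let go. Over 20 N on it (13 N at the knob) damages the lock: stop turning at 5 to 8 N at the knob.

How it is judged:
By the outcome, as a careful person would: the job done as asked, in the order asked, and still so for the second after the job is handed in, with the robot touching nothing.
It also fails if it takes over 72 s, if anything falls off the work surface, if the arm or the gripper's body presses on something with over 40 N, if the wrist force passes 120 N, or if a joint passes its speed limit or range.

## Robot

A 7-joint arm with a two-finger parallel gripper is mounted at the origin on the work surface. World frame = base frame: x ahead of the robot, y to its left, z up, the work surface at z = 0. Lengths are in mm, angles in degrees, forces in N, time in s.
With the tool pointing down it reaches from about 350 to 900 mm from the base axis. Payload 8.1 kg.
Tool frame: the origin (TCP) lies between the finger pads; the fingertips stand 22 mm ahead of it and the grasp point (between the pads) lies 3 mm ahead of it; z points along the fingers, x is the direction in which the jaws open and shut, and the axes are right-handed (so a half turn about z gives the same grasp; the last joint's range is limited). The gripper opens to 92 mm and grips with 3 to 60 N. Pads are 19 mm wide; open, the fingers measure 130 mm over their backs; the gripper's body (75 mm by 190 mm) begins 47 mm behind the grasp point.
Start: joints at [60.012, 24.895, 1.432, 90.138, -0.665, 64.973, -4.303], TCP at [255.285, -570.5, 248.742] pointing down, gripper open.
Joint ranges: [-149.89, 149.89], [-25.12, 119.58], [-72.63, 75.52], [4.76, 147.25], [-75.54, 255.54], [6.69, 114.76], [-157.13, 157.13]. Speed limits (degrees/s): [127.2, 127.2, 172.46, 172.46, 180, 180, 180].

## Interface

Orientations are given as a 3x3 rotation matrix whose columns are the frame's x, y, z axes.
In Python, from workcell import manip gives the robot as it stands. The module is installed in compiled form; this text tells all that it offers.
- The arm moves only by the tool play_rows, never from a script. Its arguments are lists of equal length, an entry for each row: "dp": the shift along the tool's x, y, z in mm, a list of three; "angular": the turn, a rotation vector about the tool's x, y, z in degrees, a list of three; "jaw": the opening in per cent of the stroke, from 0 (shut) to 100 (fully open). A call has 1 to 20 rows; each row is the pose to reach, as a shift and turn from the pose commanded when the call began, along the tool's axes at that moment; what a row does not reach only later rows make up. A row lasts 1/12 s, in which the tool goes at most 41.7 mm and 7.16 degrees, less where a joint would pass 70% of its speed; a pose out of reach is approached as far as the arm can. A call with a gripper value outside its range is refused whole. The fingers move at their own pace and stop on an object; the grip force is fixed at half the most. Time passes only in rows, so rows that repeat a pose let the fingers close. It gives the time, the measured TCP pose, the force and the opening at its end, in the units of the state.
- manip.sense(): the state, without advancing time (a new reading comes with each control period).
- manip.capture(name): name is "scene" or "top"; returns a dict with "frame" (400x640x3 uint8, red, green, blue), "mtx" (3x3 intrinsics, pixels), "D" ([k1, k2, p1, p2, k3] as OpenCV has them; the pictures are not rectified), "R" (3x3) and "t" (3): a world point X has camera coordinates R X + t. Camera axes: x right, y down, z forward; pixel columns grow to the right and rows downward; lengths in mm; the calibration is good to about 2 mm. A picture is of the moment at which its call begins. There is no depth.
- manip.sign_off(): hands the job in, once; it reports no verdict.
The state is a dict: "time": time; "joints": joint angles; "qvel": joint speeds; "joint_efforts": joint torques, N m; "tcp_pos": TCP position; "tcp_rot": TCP orientation; "ft_force": force on the tool from outside, world axes, zero at the start; "ft_torque": the same for the moment, N m; "width": opening from 0.0 (shut) to 1.0 (fully open).
Only numpy, scipy, OpenCV 4.12 (cv2) and the standard library are available. Lean on these libraries where they do the work, as an engineer would, in place of code of your own. Each camera call takes 0.05 s, during which the arm holds its last target.

## Working session

There is one attempt and no reset: what is moved stays moved. The work goes in short steps, Python scripts to look and compute and a tool call to move; the robot and the scene stay as the last step left them, time stands still between calls to the robot, and variables do not carry over. Pictures are saved under pics/ and viewed, and the job is handed in when it is done.

Besides the shell and the picture viewer there is one more tool, called after "Emit:" by a JSON object that holds its "name" and its "arguments", one argument or row to a line. play_rows: Moves the arm, as the interface text tells. Its arguments: {"type":"object","properties":{"dp":{"type":"array"},"angular":{"type":"array"},"jaw":{"type":"array"}},"required":["dp","angular","jaw"]}

```bash
mkdir -p pics; python3 - <<'E'
from workcell import manip
import cv2,numpy as np
s=manip.sense();print({k:np.round(v,3).tolist() for k,v in s.items()})
for n in("scene","top"):
    c=manip.capture(n);cv2.imwrite(f"pics/{n}0.png",c["frame"][:,:,::-1]);np.savez(f"{n}0.npz",**c)
    print(n,c["mtx"].tolist(),c["D"],c["R"].round(4).tolist(),c["t"])
E
```

```text
{'time': 0.0, 'joints': [60.01, 24.938, 1.429, 90.19, -0.663, 64.974, -4.303], 'qvel': [0.012, 0.087, 0.149, -0.035, -0.029, -0.013, 0.073], 'joint_efforts': [0.001, -66.784, 0.986, -31.446, -0.06, 0.043, 0.0], 'tcp_pos': [255.07, -570.045, 247.927], 'tcp_rot': [[0.408, -0.913, -0.001], [-0.913, -0.408, 0.001], [-0.002, 0.0, -1.0]], 'ft_force': [-0.09, -1.231, -0.134], 'ft_torque': [-0.01, -0.002, -0.03], 'width': 0.999}
scene [[381.1654318258446, 0.0, 318.00131195585243], [0.0, 381.1654318258446, 198.2289125961312], [0.0, 0.0, 1.0]] [-0.07004816  0.          0.          0.          0.        ] [[0.0802, 0.9967, 0.0144], [0.8513, -0.061, -0.5212], [-0.5186, 0.054, -0.8533]] [ -54.57898592 -431.83499186 1548.66537979]
top [[474.1282608238547, 0.0, 315.2486032696484], [0.0, 474.1282608238547, 195.0394497891407], [0.0, 0.0, 1.0]] [-0.12715148  0.          0.          0.          0.        ] [[0.0254, -0.9996, -0.0096], [-0.9892, -0.0238, -0.1448], [0.1445, 0.0131, -0.9894]] [  -9.94153887  552.12339813 1178.97593794]
```

View pics/scene0.png

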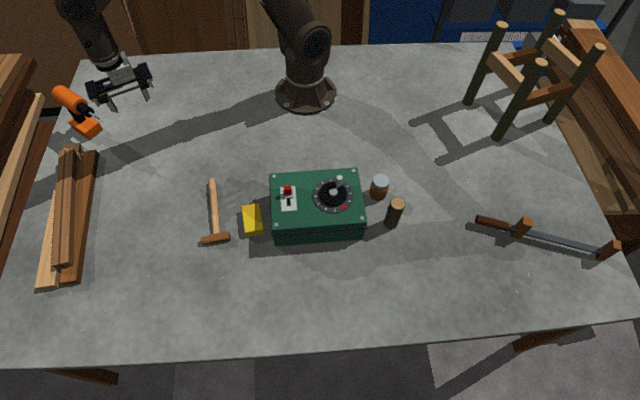

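View pics/top0.png

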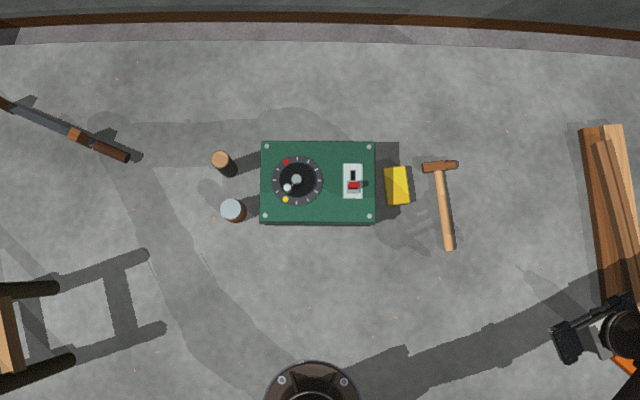

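```bash
python3 - <<'E'
import cv2
im=cv2.imread("pics/top0.png");cv2.imwrite("pics/top0c.png",cv2.resize(im[130:240,200:400-10],None,fx=4.2,fy=4.2,interpolation=cv2.INTER_CUBIC))
E
```

```text
(no output)
```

View pics/top0c.png

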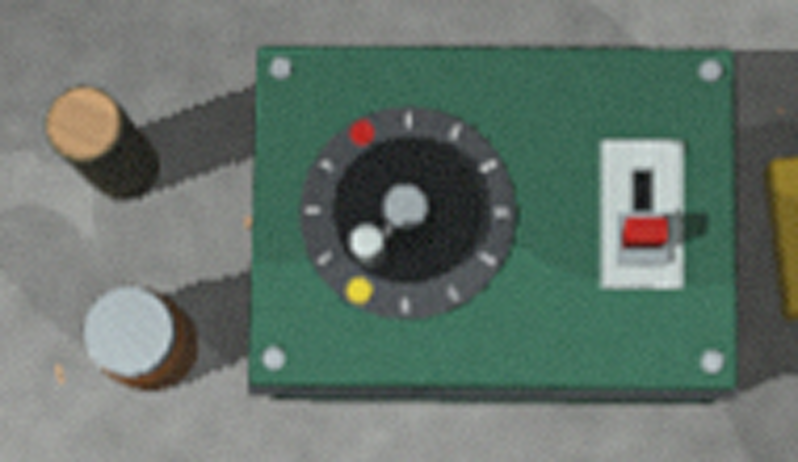

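```bash
cat > h.py <<'E'
import numpy as np,cv2
def proj(c,X):
    return cv2.projectPoints(np.array(X,float).reshape(-1,3),cv2.Rodrigues(c["R"])[0],c["t"],c["mtx"],c["D"])[0][:,0]
def ray(c,uv,z):
    p=cv2.undistortPoints(np.array(uv,float).reshape(-1,1,2),c["mtx"],c["D"])[:,0]
    d=np.c_[p,np.ones(len(p))]@c["R"]; o=-c["R"].T@c["t"]
    z=np.broadcast_to(z,len(p))
    return o+d*((z-o[2])/d[:,2])[:,None]
E
python3 - <<'E'
from h import *
from scipy.optimize import least_squares
c=dict(np.load("top0.npz"))
q=np.array([[258,47],[734,50],[736,388],[250,386],[363,132],[359,291],[409,212],[405,204],[367,240],[646,231]])/4.2+[200,130]-0.4
z=[120,120,120,120,123,123,123,141,177,160]
W=ray(c,q,z);print(W.round(1))
print(np.linalg.norm(np.diff(W[:4],axis=0),axis=1))
B=np.array([[100,140],[100,-140],[-100,-140],[-100,140],[53*.866,50+26.5],[-53*.866,50+26.5],[0,50],[0,50]])
def T(p,b):
    C,S=np.cos(p[2]),np.sin(p[2]);return p[:2]+b@np.array([[C,S],[-S,C]])
f=lambda p:(T(p,B)-W[:8,:2]).ravel()
r=least_squares(f,[500,0,0]);p=r.x;print(p[:2],np.degrees(p[2]));print(r.fun.reshape(-1,2).round(1))
d=T(p,np.array([[0,50]]))[0];k=W[8,:2]-d
C,S=np.cos(p[2]),np.sin(p[2]);kb=np.array([C*k[0]+S*k[1],-S*k[0]+C*k[1]]);print("dial",d,"knob r",np.linalg.norm(k),"angle",np.arctan2(kb[1],-kb[0]))
print("bolt",T(p,np.array([[0,-85]])))
b=W[9,:2]-p[:2];print([C*b[0]+S*b[1],-S*b[0]+C*b[1]])
E
```

```text
[[ 671.8  139.   120. ]
 [ 676.4 -138.6  120. ]
 [ 479.1 -141.   120. ]
 [ 473.4  135.1  120. ]
 [ 621.7   75.6  123. ]
 [ 529.1   74.6  123. ]
 [ 575.4   47.5  123. ]
 [ 576.8   49.   141. ]
 [ 549.8   67.   177. ]
 [ 561.3  -85.9  160. ]]
[277.7027093  197.34658469 276.19380861]
[575.95136881  -1.47896928] 0.9062478672030972
[[ 1.9  1. ]
 [ 1.8 -1.3]
 [-0.9 -2. ]
 [ 0.3  1.8]
 [-1.1  0.2]
 [-0.2 -0.3]
 [-0.3  1. ]
 [-1.6 -0.4]]
dial [575.16055132  48.5147764 ] knob r 31.38137398188738 angle 0.6473620965875551
bolt [[577.29575852 -86.46833695]]
[np.float64(-15.955295667230333), np.float64(-84.17799555352973)]
```

```bash
python3 - <<'E'
import cv2
im=cv2.imread("pics/scene0.png");cv2.imwrite("pics/scene0c.png",cv2.resize(im[150:260,240:420],None,fx=4,fy=4,interpolation=cv2.INTER_CUBIC))
E
```

```text
(no output)
```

View pics/scene0c.png

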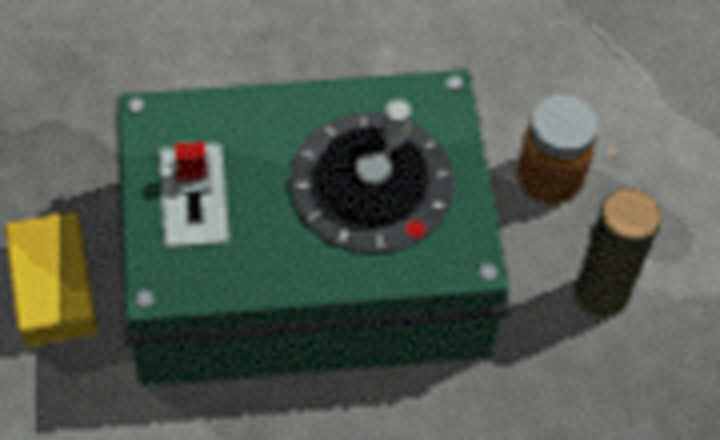

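```bash
python3 - <<'E'
from h import *
c=dict(np.load("scene0.npz"))
q=np.array([[121,95],[468,70],[508,288],[126,318],[417,229],[371,182],[373,167],[398,108],[191,148]])/4.+[240,150]-0.4
print(ray(c,q,[120,120,120,120,123,123,141,177,160]).round(1))
ct=dict(np.load("top0.npz"))
q=np.array([[128,331],[85,124]])/4.2+[200,130]-.4
print(ray(ct,q,[85,130]).round(1))
E
```

```text
[[ 479.6 -136.6  120. ]
 [ 474.6  137.7  120. ]
 [ 670.6  140.8  120. ]
 [ 674.8 -135.9  120. ]
 [ 618.3   80.   123. ]
 [ 575.1   50.1  123. ]
 [ 573.2   50.9  141. ]
 [ 546.1   70.4  177. ]
 [ 559.2  -82.8  160. ]]
[[507.1 213.5  85. ]
 [621.5 236.1 130. ]]
```

```bash
cat >> h.py <<'E'
def target(p,yaw=0.9):
    y=np.radians(yaw);c,s=np.cos(y),np.sin(y)
    return np.array(p,float),np.array([[c,s,0],[s,-c,0],[0,0,-1.]])
E
python3 - <<'E'
from h import *
from workcell import manip
from scipy.spatial.transform import Rotation as Ro
s=manip.sense();P,R=target([548,69,230]);R0=np.array(s["tcp_rot"])
dp=R0.T@(P-s["tcp_pos"]);w=Ro.from_matrix(R0.T@R).as_rotvec(degrees=True);print(dp,w)
f=[.01,.03,.07,.12,.175,.23,.285,.34,.395,.45,.505,.56,.615,.67,.725,.78,.835,.89,.95,1]
print([[round(float(v)) for v in dp*k] for k in f]);print([[0,0,round(float(w[2]*k),1)] for k in f])
E
```

```text
[-463.73673075 -528.40931347   18.60975552] [-3.98837254e-02  7.70761978e-02 -6.67977071e+01]
[[-5, -5, 0], [-14, -16, 1], [-32, -37, 1], [-56, -63, 2], [-81, -92, 3], [-107, -122, 4], [-132, -151, 5], [-158, -180, 6], [-183, -209, 7], [-209, -238, 8], [-234, -267, 9], [-260, -296, 10], [-285, -325, 11], [-311, -354, 12], [-336, -383, 13], [-362, -412, 15], [-387, -441, 16], [-413, -470, 17], [-441, -502, 18], [-464, -528, 19]]
[[0, 0, -0.7], [0, 0, -2.0], [0, 0, -4.7], [0, 0, -8.0], [0, 0, -11.7], [0, 0, -15.4], [0, 0, -19.0], [0, 0, -22.7], [0, 0, -26.4], [0, 0, -30.1], [0, 0, -33.7], [0, 0, -37.4], [0, 0, -41.1], [0, 0, -44.8], [0, 0, -48.4], [0, 0, -52.1], [0, 0, -55.8], [0, 0, -59.4], [0, 0, -63.5], [0, 0, -66.8]]
```

Emit:
{"name": "play_rows", "arguments": {
  "dp": [
    [-5,-5,0],
    [-14,-16,1],
    [-32,-37,1],
    [-56,-63,2],
    [-81,-92,3],
    [-107,-122,4],
    [-132,-151,5],
    [-158,-180,6],
    [-183,-209,7],
    [-209,-238,8],
    [-234,-267,9],
    [-260,-296,10],
    [-285,-325,11],
    [-311,-354,12],
    [-336,-383,13],
    [-362,-412,15],
    [-387,-441,16],
    [-413,-470,17],
    [-441,-502,18],
    [-464,-528,19]
  ],
  "angular": [
    [0,0,-0.7],
    [0,0,-2],
    [0,0,-4.7],
    [0,0,-8],
    [0,0,-11.7],
    [0,0,-15.4],
    [0,0,-19],
    [0,0,-22.7],
    [0,0,-26.4],
    [0,0,-30.1],
    [0,0,-33.7],
    [0,0,-37.4],
    [0,0,-41.1],
    [0,0,-44.8],
    [0,0,-48.4],
    [0,0,-52.1],
    [0,0,-55.8],
    [0,0,-59.4],
    [0,0,-63.5],
    [0,0,-66.8]
  ],
  "jaw": [100,100,100,100,100,100,100,100,100,100,100,100,100,100,100,100,100,100,100,100]
}}

```text
time: 1.77
tcp_pos: [547.3, 72.6, 229.9]
tcp_rot: [[1.0, 0.023, 0.0], [0.023, -1.0, 0.001], [0.0, -0.001, -1.0]]
ft_force: [0.4, -0.3, -0.6]
width: 1.0
```

Emit:
{"name": "play_rows", "arguments": {
  "dp": [
    [0,0,0],
    [0,0,0],
    [0,0,0]
  ],
  "angular": [
    [0,0,0],
    [0,0,0],
    [0,0,0]
  ],
  "jaw": [60,60,60]
}}

```text
time: 2.02
tcp_pos: [546.8, 69.2, 229.4]
tcp_rot: [[1.0, 0.018, -0.001], [0.018, -1.0, -0.001], [-0.001, 0.001, -1.0]]
ft_force: [-0.3, 0.4, -0.5]
width: 0.832
```

Emit:
{"name": "play_rows", "arguments": {
  "dp": [
    [0,0,3],
    [0,0,10],
    [0,0,20],
    [0,0,30],
    [0,0,40],
    [0,0,50],
    [0,0,57],
    [0,0,61],
    [0,0,62],
    [0,0,62],
    [0,0,62]
  ],
  "angular": [
    [0,0,0],
    [0,0,0],
    [0,0,0],
    [0,0,0],
    [0,0,0],
    [0,0,0],
    [0,0,0],
    [0,0,0],
    [0,0,0],
    [0,0,0],
    [0,0,0]
  ],
  "jaw": [50,50,50,50,50,45,40,35,30,30,30]
}}

```text
time: 2.93
tcp_pos: [548.0, 68.8, 168.0]
tcp_rot: [[1.0, 0.016, 0.001], [0.016, -1.0, 0.0], [0.001, -0.0, -1.0]]
ft_force: [0.1, 1.7, 0.8]
width: 0.303
```

```bash
python3 - <<'E'
from h import *
from workcell import manip
for n in("top","scene"):
    c=manip.capture(n)["frame"][:,:,::-1]
    a=c[130:240,240:360] if n=="top" else c[130:240,270:390]
    cv2.imwrite(f"pics/a_{n}.png",cv2.resize(a,None,fx=5,fy=5,interpolation=cv2.INTER_CUBIC))
E
```

```text
(no output)
```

View pics/a_scene.png

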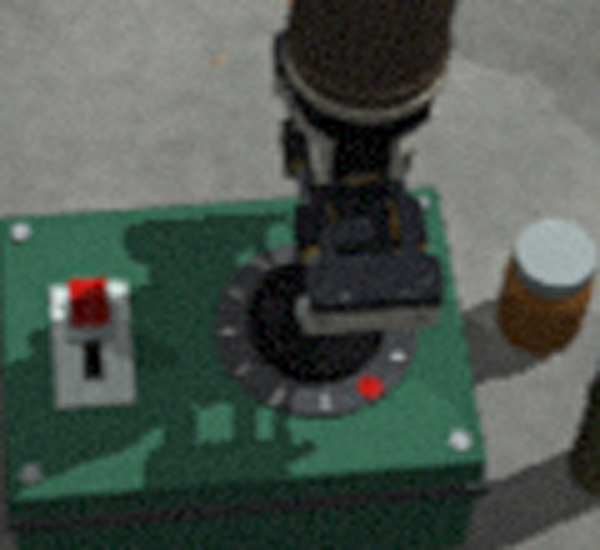

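The gripper stands over the knob (around pixel 370,300 of the crop), which it hides. The force reading shows no contact, so I'll close slowly.

Emit:
{"name": "play_rows", "arguments": {
  "dp": [
    [0,0,0],
    [0,0,0],
    [0,0,0],
    [0,0,0],
    [0,0,0]
  ],
  "angular": [
    [0,0,0],
    [0,0,0],
    [0,0,0],
    [0,0,0],
    [0,0,0]
  ],
  "jaw": [26,23,20,17,15]
}}

```text
time: 3.45
tcp_pos: [548.0, 68.6, 167.9]
tcp_rot: [[1.0, 0.016, 0.001], [0.016, -1.0, -0.0], [0.001, 0.0, -1.0]]
ft_force: [0.4, -1.0, 0.4]
width: 0.187
```

```bash
cat >> h.py <<'E'
def arc(t0,ts,r=32,off=(0,0)):
    ts=np.array(ts)
    d=np.c_[-r*(np.cos(ts)-np.cos(t0)),-r*(np.sin(ts)-np.sin(t0)),0*ts]
    print([[round(float(a),1),round(float(b),1),0] for a,b,_ in d])
    print([[0,0,0]]*len(ts)); print([15]*len(ts))
E
python3 -c "
from h import *
arc(.6,[.62,.68,.78,.9,1.02,1.14,1.26,1.36,1.4,1.4])"
```

```text
[[0.4, -0.5, 0], [1.5, -2.1, 0], [3.7, -4.4, 0], [6.5, -7.0, 0], [9.7, -9.2, 0], [13.0, -11.0, 0], [16.6, -12.4, 0], [19.7, -13.2, 0], [21.0, -13.5, 0], [21.0, -13.5, 0]]
[[0, 0, 0], [0, 0, 0], [0, 0, 0], [0, 0, 0], [0, 0, 0], [0, 0, 0], [0, 0, 0], [0, 0, 0], [0, 0, 0], [0, 0, 0]]
[15, 15, 15, 15, 15, 15, 15, 15, 15, 15]
```

Emit:
{"name": "play_rows", "arguments": {
  "dp": [
    [0.4,-0.5,0],
    [1.5,-2.1,0],
    [3.7,-4.4,0],
    [6.5,-7.0,0],
    [9.7,-9.2,0],
    [13.0,-11.0,0],
    [16.6,-12.4,0],
    [19.7,-13.2,0],
    [21.0,-13.5,0],
    [21.0,-13.5,0]
  ],
  "angular": [
    [0,0,0],
    [0,0,0],
    [0,0,0],
    [0,0,0],
    [0,0,0],
    [0,0,0],
    [0,0,0],
    [0,0,0],
    [0,0,0],
    [0,0,0]
  ],
  "jaw": [15,15,15,15,15,15,15,15,15,15]
}}

```text
time: 4.28
tcp_pos: [569.4, 81.9, 167.8]
tcp_rot: [[1.0, 0.015, 0.001], [0.015, -1.0, -0.001], [0.001, 0.001, -1.0]]
ft_force: [1.1, -5.6, 4.8]
width: 0.186
```

```bash
python3 -c "
from h import *
arc(1.4,[1.42,1.5,1.62,1.74,1.86,1.98,2.08,2.16,2.2,2.2])"
```

```text
[[0.6, -0.1, 0], [3.2, -0.4, 0], [7.0, -0.4, 0], [10.8, -0.0, 0], [14.6, 0.9, 0], [18.2, 2.2, 0], [21.0, 3.6, 0], [23.2, 4.9, 0], [24.3, 5.7, 0], [24.3, 5.7, 0]]
[[0, 0, 0], [0, 0, 0], [0, 0, 0], [0, 0, 0], [0, 0, 0], [0, 0, 0], [0, 0, 0], [0, 0, 0], [0, 0, 0], [0, 0, 0]]
[15, 15, 15, 15, 15, 15, 15, 15, 15, 15]
```

Emit:
{"name": "play_rows", "arguments": {
  "dp": [
    [0.6,0.3,0],
    [3.2,0.3,0],
    [7.0,0.5,0],
    [10.8,1.0,0],
    [14.6,1.9,0],
    [18.2,3.2,0],
    [21.0,4.6,0],
    [23.2,5.9,0],
    [24.3,6.7,0],
    [24.3,6.7,0]
  ],
  "angular": [
    [0,0,0],
    [0,0,0],
    [0,0,0],
    [0,0,0],
    [0,0,0],
    [0,0,0],
    [0,0,0],
    [0,0,0],
    [0,0,0],
    [0,0,0]
  ],
  "jaw": [15,15,15,15,15,15,15,15,15,15]
}}

```text
time: 5.12
tcp_pos: [592.9, 76.2, 167.8]
tcp_rot: [[1.0, 0.016, -0.001], [0.016, -1.0, -0.0], [-0.001, 0.0, -1.0]]
ft_force: [-3.0, -3.1, 6.3]
width: 0.192
```

```bash
python3 -c "
from h import *
from workcell import manip
from scipy.optimize import least_squares
s=manip.sense();print(s['ft_force'],s['tcp_pos'])
P=np.array([[548,68.6],[569.4,81.9],s['tcp_pos'][:2]])
r=least_squares(lambda c:np.linalg.norm(P-c,axis=1)-32,[575,50]);print(r.x,r.fun)
d=P-r.x;print(np.arctan2(d[:,1],-d[:,0])+.016)"
```

```text
[-3.04721418 -3.05238676  6.28053983] [592.87591008  76.24293725 167.83054165]
[574.21318235  50.25586699] [-0.00565449  0.00809082 -0.00585636]
[0.62659551 1.43584984 2.2096028 ]
```

```bash
cat >> h.py <<'E'
C0=np.array([574.2,50.25])
def go(ts,corr=(0,0),c=C0,r=32,n=20):
    from workcell import manip
    s=manip.sense();p=np.array(s["tcp_pos"]);f=np.array(s["ft_force"])
    d=p[:2]-c;th=np.arctan2(d[1],-d[0])+.016
    u=d/np.linalg.norm(d);t=np.array([u[1],-u[0]])
    print("t",round(s["time"],2),"th",round(th,3),"r",round(np.linalg.norm(d),2),"Frad",round(f[:2]@u,1),"Ftan(cw)",round(f[:2]@t,1),"Fz",round(f[2],1),"w",round(s["width"],3))
    a=np.array(ts)-.016
    W=np.c_[c[0]-r*np.cos(a),c[1]+r*np.sin(a)]-p[:2]+np.array(corr)
    R=np.array(s["tcp_rot"])[:2,:2]
    D=W@R
    print([[round(float(x),1),round(float(y),1),0] for x,y in D]); print([[0,0,0]]*len(ts)); print([15]*len(ts))
def ramp(a,b,v):
    # smooth: half step at the ends
    s=np.sign(b-a);L=abs(b-a);x=[];p=0;k=0
    while p<L-1e-6:
        k+=1;st=min(v,v*k/3,max((L-p)*.5,v*.2));p=min(L,p+st);x.append(a+s*p)
    return x
E
python3 -c "
from h import *
a=ramp(2.21,5.0,.18);print(len(a));go(a+[5.0],(-.3,-.4))"
```

```text
19
t 5.12 th 2.21 r 32.01 Frad -4.3 Ftan(cw) -0.7 Fz 6.3 w 0.192
[[1.2, 1.6, 0], [4.0, 4.2, 0], [7.5, 8.8, 0], [10.2, 13.9, 0], [11.9, 19.4, 0], [12.6, 25.1, 0], [12.3, 30.8, 0], [10.9, 36.4, 0], [8.6, 41.7, 0], [5.3, 46.4, 0], [1.3, 50.5, 0], [-3.4, 53.8, 0], [-8.6, 56.2, 0], [-14.2, 57.7, 0], [-19.9, 58.1, 0], [-24.2, 57.7, 0], [-26.4, 57.3, 0], [-27.5, 57.0, 0], [-28.5, 56.8, 0], [-28.5, 56.8, 0]]
[[0, 0, 0], [0, 0, 0], [0, 0, 0], [0, 0, 0], [0, 0, 0], [0, 0, 0], [0, 0, 0], [0, 0, 0], [0, 0, 0], [0, 0, 0], [0, 0, 0], [0, 0, 0], [0, 0, 0], [0, 0, 0], [0, 0, 0], [0, 0, 0], [0, 0, 0], [0, 0, 0], [0, 0, 0], [0, 0, 0]]
[15, 15, 15, 15, 15, 15, 15, 15, 15, 15, 15, 15, 15, 15, 15, 15, 15, 15, 15, 15]
```

Emit:
{"name": "play_rows", "arguments": {
  "dp": [
    [1.2,1.6,0],
    [4.0,4.2,0],
    [7.5,8.8,0],
    [10.2,13.9,0],
    [11.9,19.4,0],
    [12.6,25.1,0],
    [12.3,30.8,0],
    [10.9,36.4,0],
    [8.6,41.7,0],
    [5.3,46.4,0],
    [1.3,50.5,0],
    [-3.4,53.8,0],
    [-8.6,56.2,0],
    [-14.2,57.7,0],
    [-19.9,58.1,0],
    [-24.2,57.7,0],
    [-26.4,57.3,0],
    [-27.5,57.0,0],
    [-28.5,56.8,0],
    [-28.5,56.8,0]
  ],
  "angular": [
    [0,0,0],
    [0,0,0],
    [0,0,0],
    [0,0,0],
    [0,0,0],
    [0,0,0],
    [0,0,0],
    [0,0,0],
    [0,0,0],
    [0,0,0],
    [0,0,0],
    [0,0,0],
    [0,0,0],
    [0,0,0],
    [0,0,0],
    [0,0,0],
    [0,0,0],
    [0,0,0],
    [0,0,0],
    [0,0,0]
  ],
  "jaw": [15,15,15,15,15,15,15,15,15,15,15,15,15,15,15,15,15,15,15,15]
}}

```text
time: 6.78
tcp_pos: [566.4, 18.8, 167.9]
tcp_rot: [[1.0, 0.016, 0.003], [0.016, -1.0, 0.0], [0.003, -0.0, -1.0]]
ft_force: [7.1, 4.3, -1.6]
width: 0.189
```

```bash
python3 -c "
from h import *
a=ramp(5.0,7.8,.18);print(len(a));go(a+[7.8])"
```

```text
19
t 6.78 th -1.31 r 32.41 Frad -5.9 Ftan(cw) -5.8 Fz -1.6 w 0.189
[[-2.6, -1.2, 0], [-6.1, -2.7, 0], [-11.0, -5.8, 0], [-15.2, -9.7, 0], [-18.7, -14.2, 0], [-21.3, -19.3, 0], [-23.0, -24.8, 0], [-23.7, -30.6, 0], [-23.3, -36.3, 0], [-21.9, -41.9, 0], [-19.5, -47.1, 0], [-16.2, -51.8, 0], [-12.1, -55.9, 0], [-7.4, -59.2, 0], [-2.2, -61.5, 0], [2.2, -62.7, 0], [4.4, -63.1, 0], [5.5, -63.2, 0], [6.6, -63.3, 0], [6.6, -63.3, 0]]
[[0, 0, 0], [0, 0, 0], [0, 0, 0], [0, 0, 0], [0, 0, 0], [0, 0, 0], [0, 0, 0], [0, 0, 0], [0, 0, 0], [0, 0, 0], [0, 0, 0], [0, 0, 0], [0, 0, 0], [0, 0, 0], [0, 0, 0], [0, 0, 0], [0, 0, 0], [0, 0, 0], [0, 0, 0], [0, 0, 0]]
[15, 15, 15, 15, 15, 15, 15, 15, 15, 15, 15, 15, 15, 15, 15, 15, 15, 15, 15, 15]
```

```bash
python3 -c "
from h import *
from scipy.optimize import least_squares
P=np.array([[548,68.6],[569.4,81.9],[592.9,76.2],[566.4,18.8]])
for f in (lambda c:np.linalg.norm(P-c[:2],axis=1)-32,lambda c:np.linalg.norm(P-c[:2],axis=1)-c[2]):
  r=least_squares(f,[575,50,32]);print(r.x,r.fun)
a=ramp(5.0,7.8,.18);go(a+[7.8],(.7,.4),c=np.array([574.2,50.4]),r=31.9)"
```

```text
[574.12324666  50.11550618  32.        ] [0.00157071 0.13351998 0.13980839 0.25382871]
[574.23411187  50.02439196  32.18156587] [-0.03686429  0.05851827 -0.03226049  0.01060651]
t 6.78 th -1.311 r 32.55 Frad -5.9 Ftan(cw) -5.8 Fz -1.6 w 0.189
[[-1.8, -1.9, 0], [-5.3, -3.4, 0], [-10.2, -6.4, 0], [-14.4, -10.3, 0], [-17.9, -14.8, 0], [-20.5, -19.9, 0], [-22.2, -25.4, 0], [-22.8, -31.1, 0], [-22.5, -36.8, 0], [-21.1, -42.4, 0], [-18.7, -47.6, 0], [-15.4, -52.3, 0], [-11.4, -56.4, 0], [-6.7, -59.6, 0], [-1.4, -62.0, 0], [2.9, -63.2, 0], [5.1, -63.5, 0], [6.2, -63.6, 0], [7.3, -63.7, 0], [7.3, -63.7, 0]]
[[0, 0, 0], [0, 0, 0], [0, 0, 0], [0, 0, 0], [0, 0, 0], [0, 0, 0], [0, 0, 0], [0, 0, 0], [0, 0, 0], [0, 0, 0], [0, 0, 0], [0, 0, 0], [0, 0, 0], [0, 0, 0], [0, 0, 0], [0, 0, 0], [0, 0, 0], [0, 0, 0], [0, 0, 0], [0, 0, 0]]
[15, 15, 15, 15, 15, 15, 15, 15, 15, 15, 15, 15, 15, 15, 15, 15, 15, 15, 15, 15]
```

```bash
sed -i 's/C0=.*/C0=np.array([574.2,50.1])/' h.py; python3 -c "
from h import *
a=ramp(5.0,7.8,.18);go(a+[7.8],(.4,.5),r=31.8)"
```

```text
t 6.78 th -1.309 r 32.26 Frad -5.9 Ftan(cw) -5.8 Fz -1.6 w 0.189
[[-2.1, -1.8, 0], [-5.6, -3.3, 0], [-10.4, -6.3, 0], [-14.7, -10.1, 0], [-18.1, -14.7, 0], [-20.7, -19.8, 0], [-22.4, -25.2, 0], [-23.1, -30.9, 0], [-22.7, -36.6, 0], [-21.3, -42.2, 0], [-18.9, -47.4, 0], [-15.7, -52.1, 0], [-11.6, -56.1, 0], [-6.9, -59.3, 0], [-1.7, -61.7, 0], [2.6, -62.9, 0], [4.8, -63.2, 0], [5.9, -63.3, 0], [7.0, -63.4, 0], [7.0, -63.4, 0]]
[[0, 0, 0], [0, 0, 0], [0, 0, 0], [0, 0, 0], [0, 0, 0], [0, 0, 0], [0, 0, 0], [0, 0, 0], [0, 0, 0], [0, 0, 0], [0, 0, 0], [0, 0, 0], [0, 0, 0], [0, 0, 0], [0, 0, 0], [0, 0, 0], [0, 0, 0], [0, 0, 0], [0, 0, 0], [0, 0, 0]]
[15, 15, 15, 15, 15, 15, 15, 15, 15, 15, 15, 15, 15, 15, 15, 15, 15, 15, 15, 15]
```

Emit:
{"name": "play_rows", "arguments": {
  "dp": [
    [-2.1,-1.8,0],
    [-5.6,-3.3,0],
    [-10.4,-6.3,0],
    [-14.7,-10.1,0],
    [-18.1,-14.7,0],
    [-20.7,-19.8,0],
    [-22.4,-25.2,0],
    [-23.1,-30.9,0],
    [-22.7,-36.6,0],
    [-21.3,-42.2,0],
    [-18.9,-47.4,0],
    [-15.7,-52.1,0],
    [-11.6,-56.1,0],
    [-6.9,-59.3,0],
    [-1.7,-61.7,0],
    [2.6,-62.9,0],
    [4.8,-63.2,0],
    [5.9,-63.3,0],
    [7.0,-63.4,0],
    [7.0,-63.4,0]
  ],
  "angular": [
    [0,0,0],
    [0,0,0],
    [0,0,0],
    [0,0,0],
    [0,0,0],
    [0,0,0],
    [0,0,0],
    [0,0,0],
    [0,0,0],
    [0,0,0],
    [0,0,0],
    [0,0,0],
    [0,0,0],
    [0,0,0],
    [0,0,0],
    [0,0,0],
    [0,0,0],
    [0,0,0],
    [0,0,0],
    [0,0,0]
  ],
  "jaw": [15,15,15,15,15,15,15,15,15,15,15,15,15,15,15,15,15,15,15,15]
}}

```text
time: 8.45
tcp_pos: [569.6, 81.8, 167.8]
tcp_rot: [[1.0, 0.016, -0.003], [0.016, -1.0, -0.001], [-0.003, 0.001, -1.0]]
ft_force: [-5.9, 1.8, 9.7]
width: 0.185
```

```bash
python3 -c "
from h import *
a=ramp(7.8,8.9,.15);print(len(a));go(a+[8.9]*2,r=31.8)"
```

```text
11
t 8.45 th 1.442 r 31.99 Frad 2.6 Ftan(cw) -5.6 Fz 9.7 w 0.185
[[4.0, -0.1, 0], [7.1, 0.1, 0], [11.8, 0.9, 0], [16.4, 2.4, 0], [20.6, 4.5, 0], [24.5, 7.3, 0], [27.9, 10.6, 0], [29.9, 13.1, 0], [30.8, 14.4, 0], [31.3, 15.2, 0], [31.6, 15.8, 0], [31.6, 15.8, 0], [31.6, 15.8, 0]]
[[0, 0, 0], [0, 0, 0], [0, 0, 0], [0, 0, 0], [0, 0, 0], [0, 0, 0], [0, 0, 0], [0, 0, 0], [0, 0, 0], [0, 0, 0], [0, 0, 0], [0, 0, 0], [0, 0, 0]]
[15, 15, 15, 15, 15, 15, 15, 15, 15, 15, 15, 15, 15]
```

Emit:
{"name": "play_rows", "arguments": {
  "dp": [
    [4.0,-0.1,0],
    [7.1,0.1,0],
    [11.8,0.9,0],
    [16.4,2.4,0],
    [20.6,4.5,0],
    [24.5,7.3,0],
    [27.9,10.6,0],
    [29.9,13.1,0],
    [30.8,14.4,0],
    [31.3,15.2,0],
    [31.6,15.8,0],
    [31.6,15.8,0],
    [31.6,15.8,0]
  ],
  "angular": [
    [0,0,0],
    [0,0,0],
    [0,0,0],
    [0,0,0],
    [0,0,0],
    [0,0,0],
    [0,0,0],
    [0,0,0],
    [0,0,0],
    [0,0,0],
    [0,0,0],
    [0,0,0],
    [0,0,0]
  ],
  "jaw": [15,15,15,15,15,15,15,15,15,15,15,15,15]
}}

```text
time: 9.53
tcp_pos: [601.5, 66.9, 167.8]
tcp_rot: [[1.0, 0.016, -0.003], [0.016, -1.0, -0.001], [-0.003, 0.001, -1.0]]
ft_force: [-5.7, 2.7, 7.5]
width: 0.189
```

```bash
python3 -c "
from h import *
go([8.9],r=31.8)"
```

```text
t 9.53 th 2.606 r 32.07 Frad -3.4 Ftan(cw) -5.3 Fz 7.5 w 0.189
[[-0.1, 0.4, 0]]
[[0, 0, 0]]
[15]
```

```bash
python3 -c "
from h import *
a=ramp(8.89,6.0,.18);print(len(a));go(a,r=31.9)"
```

```text
20
t 9.53 th 2.606 r 32.07 Frad -3.4 Ftan(cw) -5.3 Fz 7.5 w 0.189
[[-1.2, -1.5, 0], [-3.5, -4.5, 0], [-7.6, -8.5, 0], [-12.4, -11.7, 0], [-17.7, -13.9, 0], [-23.3, -15.2, 0], [-29.0, -15.5, 0], [-34.7, -14.7, 0], [-40.1, -13.0, 0], [-45.2, -10.2, 0], [-49.6, -6.7, 0], [-53.4, -2.3, 0], [-56.3, 2.6, 0], [-58.3, 8.0, 0], [-59.4, 13.6, 0], [-59.3, 19.3, 0], [-58.9, 22.3, 0], [-58.6, 23.8, 0], [-58.3, 24.9, 0], [-58.2, 25.3, 0]]
[[0, 0, 0], [0, 0, 0], [0, 0, 0], [0, 0, 0], [0, 0, 0], [0, 0, 0], [0, 0, 0], [0, 0, 0], [0, 0, 0], [0, 0, 0], [0, 0, 0], [0, 0, 0], [0, 0, 0], [0, 0, 0], [0, 0, 0], [0, 0, 0], [0, 0, 0], [0, 0, 0], [0, 0, 0], [0, 0, 0]]
[15, 15, 15, 15, 15, 15, 15, 15, 15, 15, 15, 15, 15, 15, 15, 15, 15, 15, 15, 15]
```

Emit:
{"name": "play_rows", "arguments": {
  "dp": [
    [-1.6,-2.0,0],
    [-4.2,-5.5,0],
    [-8.4,-9.5,0],
    [-13.2,-12.7,0],
    [-18.5,-14.9,0],
    [-24.1,-16.2,0],
    [-29.8,-16.5,0],
    [-35.5,-15.7,0],
    [-40.9,-14.0,0],
    [-46.0,-11.2,0],
    [-50.4,-7.7,0],
    [-54.2,-3.3,0],
    [-57.1,1.6,0],
    [-59.1,7.0,0],
    [-60.2,12.6,0],
    [-60.1,18.3,0],
    [-59.7,21.3,0],
    [-59.4,22.8,0],
    [-59.1,23.9,0],
    [-59.0,24.3,0]
  ],
  "angular": [
    [0,0,0],
    [0,0,0],
    [0,0,0],
    [0,0,0],
    [0,0,0],
    [0,0,0],
    [0,0,0],
    [0,0,0],
    [0,0,0],
    [0,0,0],
    [0,0,0],
    [0,0,0],
    [0,0,0],
    [0,0,0],
    [0,0,0],
    [0,0,0],
    [0,0,0],
    [0,0,0],
    [0,0,0],
    [0,0,0]
  ],
  "jaw": [15,15,15,15,15,15,15,15,15,15,15,15,15,15,15,15,15,15,15,15]
}}

```text
time: 11.2
tcp_pos: [543.3, 41.9, 167.8]
tcp_rot: [[1.0, 0.016, -0.002], [0.016, -1.0, 0.0], [-0.002, -0.0, -1.0]]
ft_force: [-3.2, 0.9, 10.3]
width: 0.186
```

```bash
python3 -c "
from h import *
a=ramp(6.0,3.1,.18);print(len(a));go(a,r=31.9)"
```

```text
20
t 11.2 th -0.244 r 31.99 Frad 2.9 Ftan(cw) 1.6 Fz 10.3 w 0.186
[[1.0, 3.0, 0], [2.5, 6.5, 0], [5.5, 11.4, 0], [9.4, 15.7, 0], [13.9, 19.2, 0], [19.0, 21.8, 0], [24.5, 23.5, 0], [30.2, 24.2, 0], [35.9, 23.8, 0], [41.5, 22.4, 0], [46.7, 20.1, 0], [51.4, 16.8, 0], [55.5, 12.8, 0], [58.8, 8.1, 0], [61.1, 2.9, 0], [62.5, -2.7, 0], [62.9, -5.9, 0], [62.9, -7.5, 0], [62.9, -8.6, 0], [62.9, -9.0, 0]]
[[0, 0, 0], [0, 0, 0], [0, 0, 0], [0, 0, 0], [0, 0, 0], [0, 0, 0], [0, 0, 0], [0, 0, 0], [0, 0, 0], [0, 0, 0], [0, 0, 0], [0, 0, 0], [0, 0, 0], [0, 0, 0], [0, 0, 0], [0, 0, 0], [0, 0, 0], [0, 0, 0], [0, 0, 0], [0, 0, 0]]
[15, 15, 15, 15, 15, 15, 15, 15, 15, 15, 15, 15, 15, 15, 15, 15, 15, 15, 15, 15]
```

Emit:
{"name": "play_rows", "arguments": {
  "dp": [
    [1.0,3.0,0],
    [2.5,6.5,0],
    [5.5,11.4,0],
    [9.4,15.7,0],
    [13.9,19.2,0],
    [19.0,21.8,0],
    [24.5,23.5,0],
    [30.2,24.2,0],
    [35.9,23.8,0],
    [41.5,22.4,0],
    [46.7,20.1,0],
    [51.4,16.8,0],
    [55.5,12.8,0],
    [58.8,8.1,0],
    [61.1,2.9,0],
    [62.5,-2.7,0],
    [62.9,-5.9,0],
    [62.9,-7.5,0],
    [62.9,-8.6,0],
    [62.9,-9.0,0]
  ],
  "angular": [
    [0,0,0],
    [0,0,0],
    [0,0,0],
    [0,0,0],
    [0,0,0],
    [0,0,0],
    [0,0,0],
    [0,0,0],
    [0,0,0],
    [0,0,0],
    [0,0,0],
    [0,0,0],
    [0,0,0],
    [0,0,0],
    [0,0,0],
    [0,0,0],
    [0,0,0],
    [0,0,0],
    [0,0,0],
    [0,0,0]
  ],
  "jaw": [15,15,15,15,15,15,15,15,15,15,15,15,15,15,15,15,15,15,15,15]
}}

```text
time: 12.87
tcp_pos: [606.2, 50.4, 167.8]
tcp_rot: [[1.0, 0.015, -0.002], [0.015, -1.0, -0.002], [-0.002, 0.002, -1.0]]
ft_force: [-2.4, -4.5, 11.4]
width: 0.186
```

```bash
python3 -c "
from h import *
a=ramp(3.1,.65,.17);print(len(a));go(a+[.65],r=31.9)"
```

```text
18
t 12.87 th 3.148 r 32.01 Frad -2.5 Ftan(cw) 4.5 Fz 11.4 w 0.186
[[-0.3, -3.3, 0], [-0.8, -6.9, 0], [-2.4, -12.1, 0], [-4.9, -16.9, 0], [-8.1, -21.3, 0], [-12.0, -25.0, 0], [-16.5, -28.0, 0], [-21.4, -30.3, 0], [-26.7, -31.6, 0], [-32.1, -32.1, 0], [-37.5, -31.6, 0], [-42.7, -30.2, 0], [-47.6, -28.0, 0], [-52.1, -24.9, 0], [-54.9, -22.4, 0], [-56.2, -20.9, 0], [-56.9, -20.1, 0], [-57.4, -19.4, 0], [-57.4, -19.4, 0]]
[[0, 0, 0], [0, 0, 0], [0, 0, 0], [0, 0, 0], [0, 0, 0], [0, 0, 0], [0, 0, 0], [0, 0, 0], [0, 0, 0], [0, 0, 0], [0, 0, 0], [0, 0, 0], [0, 0, 0], [0, 0, 0], [0, 0, 0], [0, 0, 0], [0, 0, 0], [0, 0, 0], [0, 0, 0]]
[15, 15, 15, 15, 15, 15, 15, 15, 15, 15, 15, 15, 15, 15, 15, 15, 15, 15, 15]
```

Emit:
{"name": "play_rows", "arguments": {
  "dp": [
    [-0.3,-3.3,0],
    [-0.8,-6.9,0],
    [-2.4,-12.1,0],
    [-4.9,-16.9,0],
    [-8.1,-21.3,0],
    [-12.0,-25.0,0],
    [-16.5,-28.0,0],
    [-21.4,-30.3,0],
    [-26.7,-31.6,0],
    [-32.1,-32.1,0],
    [-37.5,-31.6,0],
    [-42.7,-30.2,0],
    [-47.6,-28.0,0],
    [-52.1,-24.9,0],
    [-54.9,-22.4,0],
    [-56.2,-20.9,0],
    [-56.9,-20.1,0],
    [-57.4,-19.4,0],
    [-57.4,-19.4,0]
  ],
  "angular": [
    [0,0,0],
    [0,0,0],
    [0,0,0],
    [0,0,0],
    [0,0,0],
    [0,0,0],
    [0,0,0],
    [0,0,0],
    [0,0,0],
    [0,0,0],
    [0,0,0],
    [0,0,0],
    [0,0,0],
    [0,0,0],
    [0,0,0],
    [0,0,0],
    [0,0,0],
    [0,0,0],
    [0,0,0]
  ],
  "jaw": [15,15,15,15,15,15,15,15,15,15,15,15,15,15,15,15,15,15,15]
}}

```text
time: 14.45
tcp_pos: [549.6, 70.7, 167.8]
tcp_rot: [[1.0, 0.016, -0.0], [0.016, -1.0, 0.0], [-0.0, -0.0, -1.0]]
ft_force: [2.8, 3.6, 4.9]
width: 0.189
```

```bash
python3 -c "
from h import *
go([.6,.54,.524,.524],r=31.9)"
```

```text
t 14.45 th 0.713 r 32.12 Frad 0.2 Ftan(cw) 4.6 Fz 4.9 w 0.189
[[-2.0, 3.0, 0], [-3.1, 4.6, 0], [-3.3, 5.0, 0], [-3.3, 5.0, 0]]
[[0, 0, 0], [0, 0, 0], [0, 0, 0], [0, 0, 0]]
[15, 15, 15, 15]
```

Emit:
{"name": "play_rows", "arguments": {
  "dp": [
    [-1.0,1.5,0],
    [-2.0,3.0,0],
    [-3.1,4.6,0],
    [-3.3,5.0,0],
    [-3.3,5.0,0]
  ],
  "angular": [
    [0,0,0],
    [0,0,0],
    [0,0,0],
    [0,0,0],
    [0,0,0]
  ],
  "jaw": [15,15,15,15,15]
}}

```text
time: 14.87
tcp_pos: [546.0, 65.4, 167.8]
tcp_rot: [[1.0, 0.016, -0.001], [0.016, -1.0, -0.0], [-0.001, 0.0, -1.0]]
ft_force: [0.7, 2.2, 6.5]
width: 0.186
```

```bash
python3 -c "
from h import *
a=ramp(.524,1.3,.08);print(len(a));go(a,r=31.9)"
```

```text
14
t 14.87 th 0.514 r 32.11 Frad 0.4 Ftan(cw) 2.3 Fz 6.5 w 0.186
[[0.8, -0.9, 0], [1.7, -2.3, 0], [3.2, -4.4, 0], [4.9, -6.3, 0], [6.8, -8.1, 0], [8.7, -9.7, 0], [10.8, -11.1, 0], [13.0, -12.4, 0], [15.3, -13.5, 0], [17.4, -14.3, 0], [18.4, -14.7, 0], [18.9, -14.8, 0], [19.4, -15.0, 0], [19.4, -15.0, 0]]
[[0, 0, 0], [0, 0, 0], [0, 0, 0], [0, 0, 0], [0, 0, 0], [0, 0, 0], [0, 0, 0], [0, 0, 0], [0, 0, 0], [0, 0, 0], [0, 0, 0], [0, 0, 0], [0, 0, 0], [0, 0, 0]]
[15, 15, 15, 15, 15, 15, 15, 15, 15, 15, 15, 15, 15, 15]
```

Emit:
{"name": "play_rows", "arguments": {
  "dp": [
    [0.8,-0.9,0],
    [1.7,-2.3,0],
    [3.2,-4.4,0],
    [4.9,-6.3,0],
    [6.8,-8.1,0],
    [8.7,-9.7,0],
    [10.8,-11.1,0],
    [13.0,-12.4,0],
    [15.3,-13.5,0],
    [17.4,-14.3,0],
    [18.4,-14.7,0],
    [18.9,-14.8,0],
    [19.4,-15.0,0],
    [19.4,-15.0,0]
  ],
  "angular": [
    [0,0,0],
    [0,0,0],
    [0,0,0],
    [0,0,0],
    [0,0,0],
    [0,0,0],
    [0,0,0],
    [0,0,0],
    [0,0,0],
    [0,0,0],
    [0,0,0],
    [0,0,0],
    [0,0,0],
    [0,0,0]
  ],
  "jaw": [15,15,15,15,15,15,15,15,15,15,15,15,15,15]
}}

```text
time: 16.03
tcp_pos: [564.2, 80.4, 167.7]
tcp_rot: [[1.0, 0.016, -0.003], [0.016, -1.0, -0.001], [-0.003, 0.001, -1.0]]
ft_force: [-2.2, 1.6, 10.6]
width: 0.191
```

```bash
python3 -c "
from h import *
go([1.3,1.36,1.42,1.42],r=31.9)"
```

```text
t 16.03 th 1.269 r 31.94 Frad 2.2 Ftan(cw) -1.6 Fz 10.6 w 0.191
[[1.0, -0.2, 0], [2.8, -0.7, 0], [4.7, -1.0, 0], [4.7, -1.0, 0]]
[[0, 0, 0], [0, 0, 0], [0, 0, 0], [0, 0, 0]]
[15, 15, 15, 15]
```

```bash
cat > st.py <<'E'
from h import *
import sys
from workcell import manip
s=manip.sense();p=np.array(s["tcp_pos"]);f=np.array(s["ft_force"]);d=p[:2]-C0
th=np.arctan2(d[1],-d[0])%(2*np.pi)+.016;u=d/np.linalg.norm(d);t=np.array([u[1],-u[0]])
print(round(s["time"],2),"th",round(th,3),"r",round(np.linalg.norm(d),2),"Frad",round(f[:2]@u,1),"Ftan",round(f[:2]@t,1))
E
python3 - <<'E'
import numpy as np
for i in range(31):
    a=1.3+.12*i; b=a+.06;c=a+.12
    g=lambda q:(round(-32*(np.cos(q)-np.cos(a)),1),round(-32*(np.sin(q)-np.sin(a)),1))
    print(round(a,2),g(b),g(c))
E
```

```text
1.3 (np.float64(1.9), np.float64(-0.5)) (np.float64(3.8), np.float64(-0.8))
1.42 (np.float64(1.9), np.float64(-0.2)) (np.float64(3.8), np.float64(-0.3))
1.54 (np.float64(1.9), np.float64(-0.0)) (np.float64(3.8), np.float64(0.1))
1.66 (np.float64(1.9), np.float64(0.2)) (np.float64(3.8), np.float64(0.6))
1.78 (np.float64(1.9), np.float64(0.5)) (np.float64(3.7), np.float64(1.0))
1.9 (np.float64(1.8), np.float64(0.7)) (np.float64(3.6), np.float64(1.5))
2.02 (np.float64(1.7), np.float64(0.9)) (np.float64(3.4), np.float64(1.9))
2.14 (np.float64(1.6), np.float64(1.1)) (np.float64(3.1), np.float64(2.3))
2.26 (np.float64(1.4), np.float64(1.3)) (np.float64(2.8), np.float64(2.6))
2.38 (np.float64(1.3), np.float64(1.4)) (np.float64(2.5), np.float64(2.9))
2.5 (np.float64(1.1), np.float64(1.6)) (np.float64(2.1), np.float64(3.2))
2.62 (np.float64(0.9), np.float64(1.7)) (np.float64(1.7), np.float64(3.4))
2.74 (np.float64(0.7), np.float64(1.8)) (np.float64(1.3), np.float64(3.6))
2.86 (np.float64(0.5), np.float64(1.9)) (np.float64(0.8), np.float64(3.7))
2.98 (np.float64(0.3), np.float64(1.9)) (np.floa
[... 558 characters left out ...]
.8))
3.94 (np.float64(-1.4), np.float64(1.3)) (np.float64(-2.9), np.float64(2.5))
4.06 (np.float64(-1.6), np.float64(1.1)) (np.float64(-3.2), np.float64(2.1))
4.18 (np.float64(-1.7), np.float64(0.9)) (np.float64(-3.4), np.float64(1.7))
4.3 (np.float64(-1.8), np.float64(0.7)) (np.float64(-3.6), np.float64(1.3))
4.42 (np.float64(-1.9), np.float64(0.5)) (np.float64(-3.7), np.float64(0.9))
4.54 (np.float64(-1.9), np.float64(0.3)) (np.float64(-3.8), np.float64(0.4))
4.66 (np.float64(-1.9), np.float64(0.0)) (np.float64(-3.8), np.float64(-0.0))
4.78 (np.float64(-1.9), np.float64(-0.2)) (np.float64(-3.8), np.float64(-0.5))
4.9 (np.float64(-1.9), np.float64(-0.4)) (np.float64(-3.7), np.float64(-0.9))
```

Emit:
{"name": "play_rows", "arguments": {
  "dp": [
    [1.0,-0.2,0],
    [2.4,-0.6,0],
    [3.8,-0.7,0],
    [3.8,-0.7,0]
  ],
  "angular": [
    [0,0,0],
    [0,0,0],
    [0,0,0],
    [0,0,0]
  ],
  "jaw": [15,15,15,15]
}}

```text
time: 16.37
tcp_pos: [568.2, 81.4, 167.7]
tcp_rot: [[1.0, 0.016, -0.002], [0.016, -1.0, -0.001], [-0.002, 0.001, -1.0]]
ft_force: [-2.0, 2.7, 10.0]
width: 0.186
```

```bash
python3 st.py
```

```text
16.37 th 1.398 r 31.92 Frad 3.0 Ftan -1.5
```

Emit:
{"name": "play_rows", "arguments": {
  "dp": [
    [1.0,-0.1,0],
    [2.4,-0.2,0],
    [3.8,-0.4,0],
    [3.8,-0.4,0]
  ],
  "angular": [
    [0,0,0],
    [0,0,0],
    [0,0,0],
    [0,0,0]
  ],
  "jaw": [15,15,15,15]
}}

```text
time: 16.7
tcp_pos: [572.1, 82.0, 167.8]
tcp_rot: [[1.0, 0.016, -0.002], [0.016, -1.0, -0.0], [-0.002, 0.0, -1.0]]
ft_force: [-1.0, 2.9, 10.0]
width: 0.189
```

Emit:
{"name": "play_rows", "arguments": {
  "dp": [
    [1.0,0,0],
    [2.4,0,0],
    [3.8,0,0],
    [3.8,0,0]
  ],
  "angular": [
    [0,0,0],
    [0,0,0],
    [0,0,0],
    [0,0,0]
  ],
  "jaw": [15,15,15,15]
}}

```text
time: 17.03
tcp_pos: [575.9, 82.0, 167.8]
tcp_rot: [[1.0, 0.016, -0.002], [0.016, -1.0, -0.0], [-0.002, 0.0, -1.0]]
ft_force: [-2.5, 1.6, 10.0]
width: 0.185
```

Emit:
{"name": "play_rows", "arguments": {
  "dp": [
    [1.0,0.1,0],
    [2.4,0.2,0],
    [3.8,0.5,0],
    [3.8,0.5,0]
  ],
  "angular": [
    [0,0,0],
    [0,0,0],
    [0,0,0],
    [0,0,0]
  ],
  "jaw": [15,15,15,15]
}}

```text
time: 17.37
tcp_pos: [579.8, 81.5, 167.8]
tcp_rot: [[1.0, 0.016, -0.002], [0.016, -1.0, -0.0], [-0.002, 0.0, -1.0]]
ft_force: [-1.9, 2.3, 9.2]
width: 0.189
```

Emit:
{"name": "play_rows", "arguments": {
  "dp": [
    [1.0,0.3,0],
    [2.4,0.6,0],
    [3.7,1.0,0],
    [3.7,1.0,0]
  ],
  "angular": [
    [0,0,0],
    [0,0,0],
    [0,0,0],
    [0,0,0]
  ],
  "jaw": [15,15,15,15]
}}

```text
time: 17.7
tcp_pos: [583.6, 80.6, 167.8]
tcp_rot: [[1.0, 0.016, -0.002], [0.016, -1.0, -0.0], [-0.002, 0.0, -1.0]]
ft_force: [-2.2, 2.2, 8.2]
width: 0.191
```

Emit:
{"name": "play_rows", "arguments": {
  "dp": [
    [1.0,0.4,0],
    [2.3,0.9,0],
    [3.6,1.5,0],
    [3.6,1.5,0]
  ],
  "angular": [
    [0,0,0],
    [0,0,0],
    [0,0,0],
    [0,0,0]
  ],
  "jaw": [15,15,15,15]
}}

```text
time: 18.03
tcp_pos: [587.2, 79.3, 167.8]
tcp_rot: [[1.0, 0.016, -0.002], [0.016, -1.0, -0.0], [-0.002, 0.0, -1.0]]
ft_force: [-0.3, 2.7, 8.6]
width: 0.196
```

Emit:
{"name": "play_rows", "arguments": {
  "dp": [
    [1.0,0.5,0],
    [2.2,1.2,0],
    [3.4,1.9,0],
    [3.4,1.9,0]
  ],
  "angular": [
    [0,0,0],
    [0,0,0],
    [0,0,0],
    [0,0,0]
  ],
  "jaw": [15,15,15,15]
}}

```text
time: 18.37
tcp_pos: [590.7, 77.4, 167.8]
tcp_rot: [[1.0, 0.016, -0.002], [0.016, -1.0, -0.0], [-0.002, 0.0, -1.0]]
ft_force: [-1.0, 2.6, 7.6]
width: 0.184
```

Emit:
{"name": "play_rows", "arguments": {
  "dp": [
    [1.0,0.7,0],
    [2.0,1.5,0],
    [3.1,2.3,0],
    [3.1,2.3,0]
  ],
  "angular": [
    [0,0,0],
    [0,0,0],
    [0,0,0],
    [0,0,0]
  ],
  "jaw": [15,15,15,15]
}}

```text
time: 18.7
tcp_pos: [593.9, 75.2, 167.8]
tcp_rot: [[1.0, 0.016, -0.002], [0.016, -1.0, -0.0], [-0.002, 0.0, -1.0]]
ft_force: [-1.6, 3.7, 8.1]
width: 0.187
```

Emit:
{"name": "play_rows", "arguments": {
  "dp": [
    [0.8,0.7,0],
    [1.8,1.7,0],
    [2.8,2.6,0],
    [2.8,2.6,0]
  ],
  "angular": [
    [0,0,0],
    [0,0,0],
    [0,0,0],
    [0,0,0]
  ],
  "jaw": [15,15,15,15]
}}

```text
time: 19.03
tcp_pos: [596.8, 72.6, 167.8]
tcp_rot: [[1.0, 0.016, -0.001], [0.016, -1.0, -0.0], [-0.001, 0.0, -1.0]]
ft_force: [-0.9, 2.8, 8.8]
width: 0.191
```

Emit:
{"name": "play_rows", "arguments": {
  "dp": [
    [0.7,0.8,0],
    [1.6,1.8,0],
    [2.5,2.9,0],
    [2.5,2.9,0]
  ],
  "angular": [
    [0,0,0],
    [0,0,0],
    [0,0,0],
    [0,0,0]
  ],
  "jaw": [15,15,15,15]
}}

```text
time: 19.37
tcp_pos: [599.3, 69.8, 167.8]
tcp_rot: [[1.0, 0.016, -0.001], [0.016, -1.0, -0.0], [-0.001, 0.0, -1.0]]
ft_force: [-0.4, 2.8, 8.1]
width: 0.19
```

Emit:
{"name": "play_rows", "arguments": {
  "dp": [
    [0.6,0.9,0],
    [1.3,2.0,0],
    [2.1,3.2,0],
    [2.1,3.2,0]
  ],
  "angular": [
    [0,0,0],
    [0,0,0],
    [0,0,0],
    [0,0,0]
  ],
  "jaw": [15,15,15,15]
}}

```text
time: 19.7
tcp_pos: [601.5, 66.5, 167.8]
tcp_rot: [[1.0, 0.016, -0.001], [0.016, -1.0, -0.0], [-0.001, 0.0, -1.0]]
ft_force: [-0.4, 2.6, 7.8]
width: 0.19
```

Emit:
{"name": "play_rows", "arguments": {
  "dp": [
    [0.5,1.0,0],
    [1.1,2.2,0],
    [1.7,3.4,0],
    [1.7,3.4,0]
  ],
  "angular": [
    [0,0,0],
    [0,0,0],
    [0,0,0],
    [0,0,0]
  ],
  "jaw": [15,15,15,15]
}}

```text
time: 20.03
tcp_pos: [603.3, 63.1, 167.8]
tcp_rot: [[1.0, 0.016, -0.001], [0.016, -1.0, -0.0], [-0.001, 0.0, -1.0]]
ft_force: [-0.1, 1.7, 7.6]
width: 0.191
```

Emit:
{"name": "play_rows", "arguments": {
  "dp": [
    [0.4,1.0,0],
    [0.9,2.3,0],
    [1.3,3.6,0],
    [1.3,3.6,0]
  ],
  "angular": [
    [0,0,0],
    [0,0,0],
    [0,0,0],
    [0,0,0]
  ],
  "jaw": [15,15,15,15]
}}

```text
time: 20.37
tcp_pos: [604.7, 59.5, 167.8]
tcp_rot: [[1.0, 0.016, -0.001], [0.016, -1.0, -0.0], [-0.001, 0.0, -1.0]]
ft_force: [-0.2, 1.7, 8.4]
width: 0.188
```

Emit:
{"name": "play_rows", "arguments": {
  "dp": [
    [0.3,1.0,0],
    [0.6,2.3,0],
    [0.8,3.7,0],
    [0.8,3.7,0]
  ],
  "angular": [
    [0,0,0],
    [0,0,0],
    [0,0,0],
    [0,0,0]
  ],
  "jaw": [15,15,15,15]
}}

```text
time: 20.7
tcp_pos: [605.6, 55.8, 167.8]
tcp_rot: [[1.0, 0.016, -0.001], [0.016, -1.0, -0.0], [-0.001, 0.0, -1.0]]
ft_force: [-0.1, 2.1, 6.5]
width: 0.189
```

Emit:
{"name": "play_rows", "arguments": {
  "dp": [
    [0.2,1.0,0],
    [0.3,2.4,0],
    [0.4,3.8,0],
    [0.4,3.8,0]
  ],
  "angular": [
    [0,0,0],
    [0,0,0],
    [0,0,0],
    [0,0,0]
  ],
  "jaw": [15,15,15,15]
}}

```text
time: 21.03
tcp_pos: [606.1, 52.0, 167.8]
tcp_rot: [[1.0, 0.016, -0.001], [0.016, -1.0, -0.0], [-0.001, 0.0, -1.0]]
ft_force: [0.5, 1.3, 7.9]
width: 0.185
```

Emit:
{"name": "play_rows", "arguments": {
  "dp": [
    [0,1.0,0],
    [0,2.4,0],
    [-0.1,3.8,0],
    [-0.1,3.8,0]
  ],
  "angular": [
    [0,0,0],
    [0,0,0],
    [0,0,0],
    [0,0,0]
  ],
  "jaw": [15,15,15,15]
}}

```text
time: 21.37
tcp_pos: [606.1, 48.1, 167.8]
tcp_rot: [[1.0, 0.016, -0.001], [0.016, -1.0, -0.0], [-0.001, 0.0, -1.0]]
ft_force: [0.4, 2.4, 7.7]
width: 0.192
```

Emit:
{"name": "play_rows", "arguments": {
  "dp": [
    [-0.1,1.0,0],
    [-0.3,2.4,0],
    [-0.5,3.8,0],
    [-0.5,3.8,0]
  ],
  "angular": [
    [0,0,0],
    [0,0,0],
    [0,0,0],
    [0,0,0]
  ],
  "jaw": [15,15,15,15]
}}

```text
time: 21.7
tcp_pos: [605.6, 44.3, 167.8]
tcp_rot: [[1.0, 0.016, -0.001], [0.016, -1.0, -0.0], [-0.001, 0.0, -1.0]]
ft_force: [0.2, 0.8, 8.2]
width: 0.19
```

Emit:
{"name": "play_rows", "arguments": {
  "dp": [
    [-0.2,1.0,0],
    [-0.6,2.4,0],
    [-1.0,3.7,0],
    [-1.0,3.7,0]
  ],
  "angular": [
    [0,0,0],
    [0,0,0],
    [0,0,0],
    [0,0,0]
  ],
  "jaw": [15,15,15,15]
}}

```text
time: 22.03
tcp_pos: [604.7, 40.5, 167.8]
tcp_rot: [[1.0, 0.016, -0.001], [0.016, -1.0, -0.0], [-0.001, 0.0, -1.0]]
ft_force: [0.5, 1.7, 7.3]
width: 0.189
```

Emit:
{"name": "play_rows", "arguments": {
  "dp": [
    [-0.4,1.0,0],
    [-0.9,2.3,0],
    [-1.4,3.6,0],
    [-1.4,3.6,0]
  ],
  "angular": [
    [0,0,0],
    [0,0,0],
    [0,0,0],
    [0,0,0]
  ],
  "jaw": [15,15,15,15]
}}

```text
time: 22.37
tcp_pos: [603.3, 36.9, 167.8]
tcp_rot: [[1.0, 0.016, -0.001], [0.016, -1.0, -0.0], [-0.001, 0.0, -1.0]]
ft_force: [0.6, 2.7, 6.6]
width: 0.186
```

Emit:
{"name": "play_rows", "arguments": {
  "dp": [
    [-0.5,1.0,0],
    [-1.2,2.2,0],
    [-1.8,3.4,0],
    [-1.8,3.4,0]
  ],
  "angular": [
    [0,0,0],
    [0,0,0],
    [0,0,0],
    [0,0,0]
  ],
  "jaw": [15,15,15,15]
}}

```text
time: 22.7
tcp_pos: [601.5, 33.5, 167.8]
tcp_rot: [[1.0, 0.016, -0.001], [0.016, -1.0, -0.0], [-0.001, 0.0, -1.0]]
ft_force: [0.8, 0.9, 7.1]
width: 0.191
```

Emit:
{"name": "play_rows", "arguments": {
  "dp": [
    [-0.6,0.9,0],
    [-1.4,2.0,0],
    [-2.2,3.1,0],
    [-2.2,3.1,0]
  ],
  "angular": [
    [0,0,0],
    [0,0,0],
    [0,0,0],
    [0,0,0]
  ],
  "jaw": [15,15,15,15]
}}

```text
time: 23.03
tcp_pos: [599.0, 30.0, 167.8]
tcp_rot: [[1.0, 0.016, -0.002], [0.016, -1.0, -0.001], [-0.002, 0.001, -1.0]]
ft_force: [-2.5, -0.1, 9.1]
width: 0.188
```

```bash
python3 st.py
```

```text
23.03 th 3.839 r 31.93 Frad -1.9 Ftan 1.6
```

Emit:
{"name": "play_rows", "arguments": {
  "dp": [
    [-0.8,0.8,0],
    [-1.7,1.8,0],
    [-2.6,2.8,0],
    [-2.6,2.8,0]
  ],
  "angular": [
    [0,0,0],
    [0,0,0],
    [0,0,0],
    [0,0,0]
  ],
  "jaw": [15,15,15,15]
}}

```text
time: 23.37
tcp_pos: [596.4, 27.1, 167.8]
tcp_rot: [[1.0, 0.016, -0.002], [0.016, -1.0, -0.001], [-0.002, 0.001, -1.0]]
ft_force: [0.1, -0.3, 9.4]
width: 0.189
```

Emit:
{"name": "play_rows", "arguments": {
  "dp": [
    [-0.9,0.7,0],
    [-1.9,1.6,0],
    [-2.9,2.5,0],
    [-2.9,2.5,0]
  ],
  "angular": [
    [0,0,0],
    [0,0,0],
    [0,0,0],
    [0,0,0]
  ],
  "jaw": [15,15,15,15]
}}

```text
time: 23.7
tcp_pos: [594.0, 25.0, 167.8]
tcp_rot: [[1.0, 0.016, -0.001], [0.016, -1.0, -0.0], [-0.001, 0.0, -1.0]]
ft_force: [0.6, 2.3, 7.3]
width: 0.187
```

Emit:
{"name": "play_rows", "arguments": {
  "dp": [
    [-0.9,0.6,0],
    [-2.0,1.4,0],
    [-3.2,2.1,0],
    [-3.2,2.1,0]
  ],
  "angular": [
    [0,0,0],
    [0,0,0],
    [0,0,0],
    [0,0,0]
  ],
  "jaw": [15,15,15,15]
}}

```text
time: 24.03
tcp_pos: [591.9, 23.4, 167.9]
tcp_rot: [[1.0, 0.016, 0.001], [0.016, -1.0, 0.001], [0.001, -0.001, -1.0]]
ft_force: [5.1, 2.6, 3.2]
width: 0.185
```

```bash
python3 st.py
```

```text
24.03 th 4.144 r 31.99 Frad 0.6 Ftan -5.7
```

Emit:
{"name": "play_rows", "arguments": {
  "dp": [
    [-0.7,0.5,0],
    [-1.3,0.8,0],
    [-1.3,0.8,0],
    [-1.3,0.8,0]
  ],
  "angular": [
    [0,0,0],
    [0,0,0],
    [0,0,0],
    [0,0,0]
  ],
  "jaw": [15,15,15,15]
}}

```text
time: 24.37
tcp_pos: [591.2, 23.0, 167.9]
tcp_rot: [[1.0, 0.016, 0.002], [0.016, -1.0, 0.001], [0.002, -0.001, -1.0]]
ft_force: [8.4, 4.2, 1.0]
width: 0.192
```

```bash
python3 st.py
```

```text
24.37 th 4.17 r 32.0 Frad 0.9 Ftan -9.3
```

Emit:
{"name": "play_rows", "arguments": {
  "dp": [
    [0.7,-0.5,0],
    [1.4,-0.9,0],
    [1.7,-1.1,0],
    [1.7,-1.1,0],
    [1.7,-1.1,0],
    [1.7,-1.1,0],
    [1.7,-1.1,0]
  ],
  "angular": [
    [0,0,0],
    [0,0,0],
    [0,0,0],
    [0,0,0],
    [0,0,0],
    [0,0,0],
    [0,0,0]
  ],
  "jaw": [15,15,15,25,35,45,50]
}}

```text
time: 24.95
tcp_pos: [590.4, 22.5, 166.8]
tcp_rot: [[1.0, 0.015, -0.003], [0.015, -1.0, -0.001], [-0.003, 0.001, -1.0]]
ft_force: [0.5, -0.0, -0.0]
width: 0.411
```

```bash
python3 st.py
```

```text
24.95 th 4.197 r 31.99 Frad 0.3 Ftan -0.4
```

Emit:
{"name": "play_rows", "arguments": {
  "dp": [
    [0,0,-3],
    [0,0,-12],
    [0,0,-25],
    [0,0,-38],
    [-1,2,-47],
    [-3,10,-50],
    [-8,25,-50],
    [-14,45,-50],
    [-20,66,-50],
    [-26,86,-50],
    [-30,100,-50],
    [-31.8,106.7,-50],
    [-31.8,106.7,-50],
    [-31.8,106.7,-50]
  ],
  "angular": [
    [0,0,0],
    [0,0,0],
    [0,0,0],
    [0,0,0],
    [0,0,0],
    [0,0,0],
    [0,0,0],
    [0,0,0],
    [0,0,0],
    [0,0,0],
    [0,0,0],
    [0,0,0],
    [0,0,0],
    [0,0,0]
  ],
  "jaw": [50,50,50,50,50,50,50,50,50,50,50,50,50,50]
}}

```text
time: 26.12
tcp_pos: [561.6, -83.8, 217.7]
tcp_rot: [[1.0, 0.015, -0.0], [0.015, -1.0, 0.0], [-0.0, -0.0, -1.0]]
ft_force: [-0.1, 1.1, 0.4]
width: 0.5
```

```bash
python3 - <<'E'
from h import *
from workcell import manip
c=manip.capture("scene");cv2.imwrite("pics/b_scene.png",cv2.resize(c["frame"][130:250,250:400,::-1],None,fx=5,fy=5,interpolation=cv2.INTER_CUBIC))
print(manip.sense()["tcp_pos"])
E
```

```text
[561.78331367 -82.93091435 217.76805819]
```

View pics/b_scene.png

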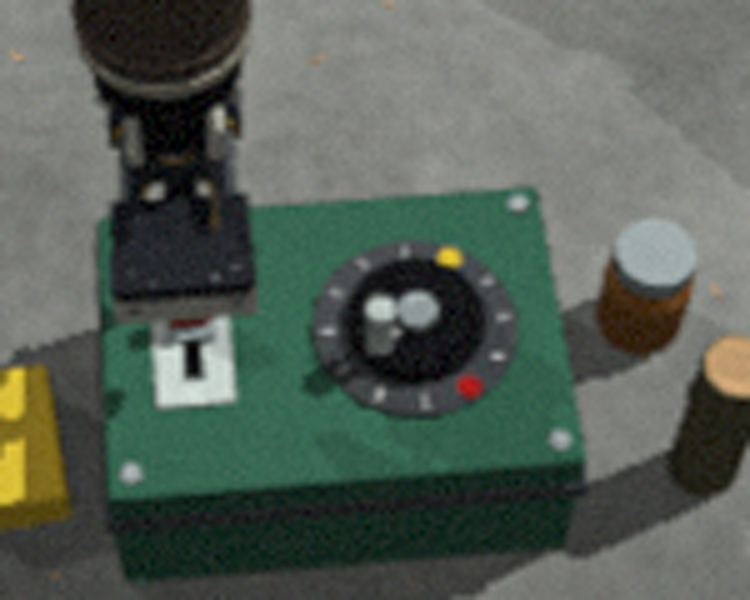

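The knob (crop pixel 380,310) stands near 4.15 rad, as felt, and the red handle is visible under the gripper at (190,320). I'll go down over the bolt next.

Emit:
{"name": "play_rows", "arguments": {
  "dp": [
    [0,0,3],
    [-0.5,0.5,12],
    [-1,1,25],
    [-1,1.5,40],
    [-1,1.5,53],
    [-1,1.5,61],
    [-1,1.5,65],
    [-1,1.5,65],
    [-1,1.5,65]
  ],
  "angular": [
    [0,0,0],
    [0,0,0],
    [0,0,0],
    [0,0,0],
    [0,0,0],
    [0,0,0],
    [0,0,0],
    [0,0,0],
    [0,0,0]
  ],
  "jaw": [50,50,50,50,50,45,40,35,32]
}}

```text
time: 26.92
tcp_pos: [560.9, -85.1, 152.9]
tcp_rot: [[1.0, 0.016, 0.0], [0.016, -1.0, 0.0], [0.0, -0.0, -1.0]]
ft_force: [-0.1, 0.2, 0.6]
width: 0.335
```

Emit:
{"name": "play_rows", "arguments": {
  "dp": [
    [0,0,0],
    [0,0,0],
    [0,0,0],
    [0,0,0],
    [0,0,0]
  ],
  "angular": [
    [0,0,0],
    [0,0,0],
    [0,0,0],
    [0,0,0],
    [0,0,0]
  ],
  "jaw": [26,22,18,14,12]
}}

```text
time: 27.33
tcp_pos: [561.4, -85.5, 153.2]
tcp_rot: [[1.0, 0.016, 0.002], [0.016, -1.0, -0.0], [0.002, 0.0, -1.0]]
ft_force: [1.9, -0.4, 0.3]
width: 0.153
```

Emit:
{"name": "play_rows", "arguments": {
  "dp": [
    [1,0,0],
    [3,0,0],
    [6,0,0],
    [9,0,0],
    [12,0,0],
    [15,0,0],
    [18,0,0],
    [21,0,0],
    [24,0,0],
    [26,0,0],
    [27,0,0],
    [28,0,0],
    [28,0,0]
  ],
  "angular": [
    [0,0,0],
    [0,0,0],
    [0,0,0],
    [0,0,0],
    [0,0,0],
    [0,0,0],
    [0,0,0],
    [0,0,0],
    [0,0,0],
    [0,0,0],
    [0,0,0],
    [0,0,0],
    [0,0,0]
  ],
  "jaw": [12,12,12,12,12,12,12,12,12,12,12,12,12]
}}

```text
time: 28.42
tcp_pos: [588.6, -85.0, 153.2]
tcp_rot: [[1.0, 0.016, -0.0], [0.016, -1.0, -0.0], [-0.0, 0.0, -1.0]]
ft_force: [-2.3, -0.6, 5.2]
width: 0.149
```

The bolt moved 27 mm, so the lock is open. I'll push gently to the end stop.

Emit:
{"name": "play_rows", "arguments": {
  "dp": [
    [0.7,0,0],
    [1.5,0,0],
    [2.2,0,0],
    [3,0,0],
    [3.5,0,0],
    [3.5,0,0]
  ],
  "angular": [
    [0,0,0],
    [0,0,0],
    [0,0,0],
    [0,0,0],
    [0,0,0],
    [0,0,0]
  ],
  "jaw": [12,12,12,12,12,12]
}}

```text
time: 28.92
tcp_pos: [591.5, -85.0, 153.2]
tcp_rot: [[1.0, 0.016, -0.001], [0.016, -1.0, -0.0], [-0.001, 0.0, -1.0]]
ft_force: [-5.1, -0.7, 7.3]
width: 0.152
```

Emit:
{"name": "play_rows", "arguments": {
  "dp": [
    [0.5,0,0],
    [1,0,0],
    [1.5,0,0],
    [2,0,0],
    [2,0,0],
    [2,0,0]
  ],
  "angular": [
    [0,0,0],
    [0,0,0],
    [0,0,0],
    [0,0,0],
    [0,0,0],
    [0,0,0]
  ],
  "jaw": [12,12,12,12,12,12]
}}

```text
time: 29.42
tcp_pos: [591.7, -85.0, 153.1]
tcp_rot: [[1.0, 0.016, -0.005], [0.016, -1.0, -0.001], [-0.005, 0.001, -1.0]]
ft_force: [-12.6, -0.8, 14.0]
width: 0.149
```

Emit:
{"name": "play_rows", "arguments": {
  "dp": [
    [-1,0,0],
    [-2,0,0],
    [-2.3,0,0],
    [-2.3,0,0],
    [-2.3,0,0],
    [-2.3,0,0],
    [-2.3,0,0],
    [-2.3,0,0]
  ],
  "angular": [
    [0,0,0],
    [0,0,0],
    [0,0,0],
    [0,0,0],
    [0,0,0],
    [0,0,0],
    [0,0,0],
    [0,0,0]
  ],
  "jaw": [12,12,12,20,30,40,50,50]
}}

```text
time: 30.08
tcp_pos: [591.8, -84.9, 152.5]
tcp_rot: [[1.0, 0.016, -0.0], [0.016, -1.0, 0.0], [-0.0, -0.0, -1.0]]
ft_force: [-0.4, 0.3, -0.4]
width: 0.44
```

Emit:
{"name": "play_rows", "arguments": {
  "dp": [
    [0,0,-3],
    [0,0,-12],
    [0,0,-25],
    [0,0,-40],
    [0,0,-55],
    [0,0,-70],
    [-5,3,-80],
    [-20,15,-85],
    [-45,35,-90],
    [-75,60,-90],
    [-110,90,-90],
    [-140,120,-90],
    [-160,145,-90],
    [-165,155,-90],
    [-165,155,-90]
  ],
  "angular": [
    [0,0,0],
    [0,0,0],
    [0,0,0],
    [0,0,0],
    [0,0,0],
    [0,0,0],
    [0,0,0],
    [0,0,0],
    [0,0,0],
    [0,0,0],
    [0,0,0],
    [0,0,0],
    [0,0,0],
    [0,0,0],
    [0,0,0]
  ],
  "jaw": [50,50,50,50,50,50,50,50,50,50,50,50,50,50,50]
}}

```text
time: 31.33
tcp_pos: [426.7, -246.2, 243.1]
tcp_rot: [[1.0, 0.009, -0.001], [0.009, -1.0, -0.002], [-0.001, 0.002, -1.0]]
ft_force: [-0.2, 0.0, 0.4]
width: 0.5
```

```bash
python3 - <<'E'
from h import *
from workcell import manip
c=manip.capture("scene");cv2.imwrite("pics/c_scene.png",cv2.resize(c["frame"][130:260,190:410,::-1],None,fx=3.6,fy=3.6,interpolation=cv2.INTER_CUBIC))
c=manip.capture("top");cv2.imwrite("pics/c_top.png",cv2.resize(c["frame"][130:240,200:390,::-1],None,fx=4.2,fy=4.2,interpolation=cv2.INTER_CUBIC))
print(manip.sense()["tcp_pos"],manip.sense()["time"])
E
```

```text
[ 429.50138656 -242.44446072  243.16905876] 31.4333
```

View pics/c_scene.png

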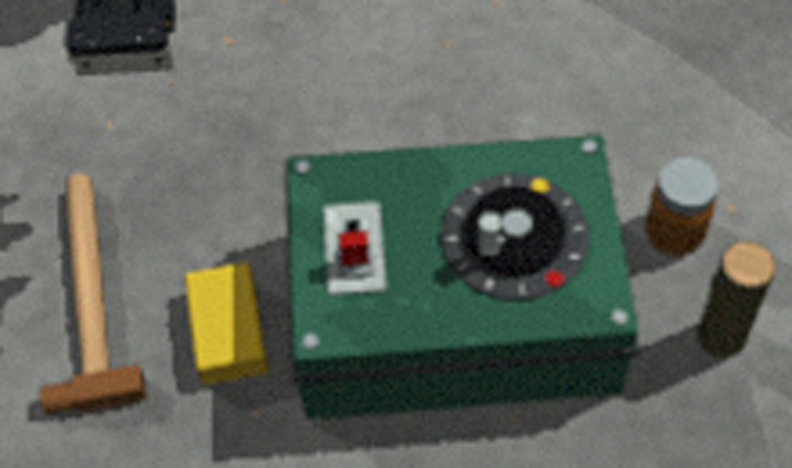

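View pics/c_top.png

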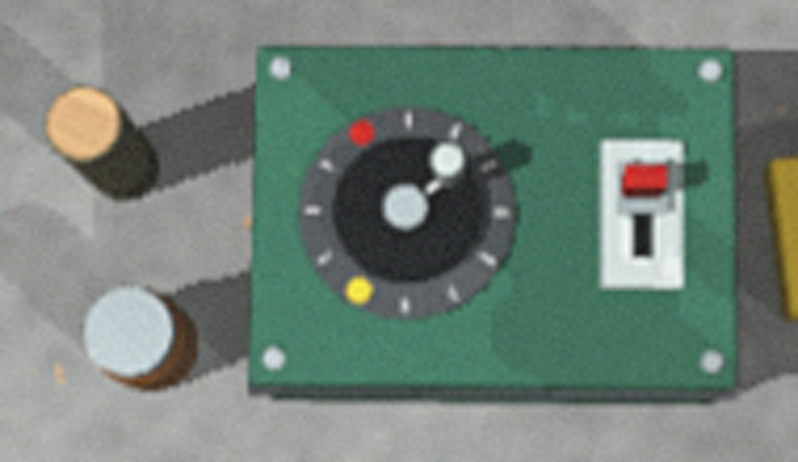

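The bolt handle went from crop row 231 to 180, about 30 mm. The jar, branch and block look as they did before, and the mallet does too in the scene view. I'll let the arm settle, then hand in.

Emit:
{"name": "play_rows", "arguments": {
  "dp": [
    [0,0,0],
    [0,0,0],
    [0,0,0],
    [0,0,0]
  ],
  "angular": [
    [0,0,0],
    [0,0,0],
    [0,0,0],
    [0,0,0]
  ],
  "jaw": [50,50,50,50]
}}

```text
time: 31.77
tcp_pos: [429.9, -241.6, 242.7]
tcp_rot: [[1.0, 0.018, 0.0], [0.018, -1.0, 0.0], [0.0, -0.0, -1.0]]
ft_force: [-0.7, 0.1, 0.3]
width: 0.503
```

```bash
python3 -c "
from workcell import manip
print(manip.sign_off())"
```

```text
the job is handed in; nothing more can be done
None
```

The blade box is unlocked and the bolt is fully across; I handed the job in at about 32 s, with no verdict reported.

- **Dialing:** I turned clockwise to 8.89 rad (red the second time, exact 8.90). Then I went anticlockwise to 0.51 rad (yellow the second time, exact 0.52). Then I went slowly clockwise to the stop at about 4.15 rad.
- **Stop:** the force on the knob rose from about 2 N to 9.3 N. That is roughly 7 N on the stop if the 2 N is friction. I then eased off and let go.
- **Bolt:** it slid 30 mm by the arm's reading, until the force rose at its end. The last pictures agree, at about 30 mm.
- **Checks that ran high:**
  - The sideways push on the knob, read between moves, came to 8 to 9 N against the 10 N limit; I did not see the peaks within a move.
  - The bolt's end stop took 12.6 N.
  - An upward force of up to 11 N showed at the wrist while I held the knob; I did not explain it. It reached 14 N at the bolt's end stop.
- **Surroundings:** the gripper was clear of everything, and the jar, branch, block and mallet look unmoved.

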